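Set the stop of a stencil registration rail at the blue tab and lock it

ROBOT

A 6-joint arm with a two-finger parallel gripper is mounted at the origin on a cart in front of the work surface, level with it; the furniture and walls round the work are solid. World frame = base frame: x ahead of the robot, y to its left, z up, the work surface at z = 0. Lengths are in m, angles in rad, forces in N, time in s.
With the tool pointing down it reaches from about 0.25 to 0.8 m from the base axis. Payload 3.9 kg.
Tool frame: the origin (TCP) lies at the very end of the fingers, on their centre line; the grasp point (between the pads) lies 19 mm behind it; z points along the fingers, y is the direction in which the jaws open and shut (so a half turn about z gives the same grasp; the last joint's range is limited). The gripper opens to 85 mm and grips with 20 to 120 N. Pads are 22 mm wide; open, the fingers measure 114 mm over their backs; the gripper's body (76 mm by 85 mm) begins 54 mm behind the grasp point. The pads swing forward as they close: fully open they stand 13 mm farther back than shut.
Start: joints at [1.218, 0.26, -0.138, 1.173, 0, 1.571], TCP at [0.181, 0.493, 0.231] pointing down, gripper open.
Joint ranges: [-2.78, 2.78], [-0.83, 1.72], [-1.28, 1.37], [-1.9, 2.12], [-1.57, 1.48], [-3.14, 3.14]. Speed limits (rad/s): [2.57, 2.57, 3.14, 3.14, 3.14, 3.14].

INTERFACE

Orientations are given as a 3x3 rotation matrix whose columns are the frame's x, y, z axes.
In Python, from bench import monitor, optics, ctrl gives the robot as it stands.
- The arm moves only by the tool step_arm, never from a script. Its argument "series" is a list of rows, each an object of numbers: "tx", "ty", "tz": the shift along the tool's x, y, z in mm; "ax", "ay", "az": the turn, a rotation vector about the tool's x, y, z in rad; "jaw": the closure, from 0 (fully open) to 1 (shut). In form: [{"tx": .., "ty": .., "tz": .., "ax": .., "ay": .., "az": .., "jaw": ..}, ...]. A call has 1 to 12 rows; each row shifts and turns the commanded pose from where the row before left it, along the tool's axes as they then stand; what a row does not reach is not made up. A row lasts 1/12 s, in which the tool goes at most 41.7 mm and 7.16 degrees, less where a joint would pass 70% of its speed; a pose out of reach is approached as far as the arm can. A call is refused whole if a number of a shift passes 41.7 or a number of a turn 0.125, either way. A call with a gripper value outside its range is refused whole. The fingers move at their own pace and stop on an object; "grip_force" is the grip in N (left out, the last holds). Time passes only in rows, so rows that do not move let the fingers close. It gives the time, the measured TCP pose, the force and the opening at its end, in the units of the state.
- monitor.get_obs(): the state, without advancing time (a new reading comes with each control period).
- optics.grab_frame(name): name is "scene" or "top"; returns the picture (400x640x3 uint8, red, green, blue); there is no depth.
- optics.calibration(name): a dict with "camera_matrix" (3x3 intrinsics, pixels), "T" (4x4, takes a point from camera to world coordinates). Camera axes: x right, y up, looking along -z (the intrinsics and any distortion apply to the point x, -y, -z); pixel columns grow to the right and rows downward; lengths in m; the calibration is good to about 2 mm. A picture is of the moment at which its call begins. calibration takes no time and is no camera call.
- ctrl.close_job(): hands the job in, once; it reports no verdict.
The state is a dict: "time_s": time; "joint_positions": joint angles; "qvel": joint speeds; "tau": joint torques, N m; "tcp_pos": TCP position; "ee_rot": TCP orientation; "force": force on the tool from outside, world axes, zero at the start; "torque": the same for the moment, N m; "opening": opening from 0.0 (shut) to 1.0 (fully open).
Only numpy, scipy, OpenCV 4.12 (cv2) and the standard library are available. Lean on these libraries where they do the work, as an engineer would, in place of code of your own. Each camera call takes 0.05 s, during which the arm holds its last target. There are 200 camera calls.

TASK

With fingertips only, push the grey stop along its rail until it drops into the slot at the blue tab, then press its red lock button fully down so that it stays locked there. Push and press only: do not pinch the stop between the fingers, and leave the jars and everything else on the table where they are.

Things in the scene. Friction and masses are not known exactly. Their poses are not given: they have to be found in the camera images.
- board: Registration board, fixed to the worktop: white plate 130x340x6 mm with an aluminium rail along its middle. Origin on the rail's axis, half-way along, at worktop height; y along the rail (to the robot's left at yaw 0), x away from the robot, z up. The rail is 40 mm wide, its top 14 mm above the worktop; four dark slots, 10 mm wide, cross it at y = +110, +50, -50 and -110 mm.
- stop (a joint): Place of the grey sliding stop along the rail (m): 0 at mid-board, grows along board y, limits +-0.13; it cannot leave the rail. A block 90 mm across the rail and 58 mm along it, 10 to 50 mm above the worktop, a black rubber pad over each end. It slides with about 2 N of friction.
- detent (a joint): Sprung ball in the stop, shown by the small yellow pin on its top: about 0 m while it rides on the rail, about 0.0025 m (pin lower) when it has dropped into a slot. Within about 3 mm of a slot's centre it pulls the stop in by itself, so the pushing force dips to nothing; pushing on out of a slot takes about 8 to 10 N.
- left_face (a point): Middle of the stop's left (board +y) end pad, outer face, 30 mm above the worktop; pushing here moves the stop towards board -y. The pad is 88 mm wide and reaches from 17 to 49 mm above the worktop.
- right_face (a point): Middle of the stop's right (board -y) end pad, outer face, 30 mm above the worktop; pushing here moves the stop towards board +y.
- left_pad: The black rubber pad on the stop's left (board +y) end, 88x4x33 mm, origin at its centre.
- right_pad: The black rubber pad on the stop's right (board -y) end, 88x4x33 mm, origin at its centre.
- pointer (a point): White index line on the robot's side of the stop, half-way along its length, at rail-top height; it shares the ball's place along the rail.
- tab_blue: Blue tab, 22x16x4 mm, fixed on the board on the robot's side of the rail, in front of the centre of one slot (which one varies). Origin at the centre of its underside, 61 mm from the rail's axis; axes as the board's.
- lock (a joint): Red lock button on the stop: 0 m up, 0.008 m fully down. It takes about 4 N to push, stays where it is left. Its pin goes down only when the stop sits in a slot; elsewhere it is blocked by the rail after about 1.5 mm. Once down it holds the stop in that slot.
- lock_top (a point): Centre of the top of the red lock button (26 mm wide), 64 mm above the worktop when up, 56 mm when down; it lies 10 mm from the rail's axis, away from the robot.
- blue_jar: Bystander: blue jar, standing just behind the board, 52 mm wide, 78 mm high, white lid; origin at the centre of its underside.
- brown_jar: Bystander: brown jar, standing just behind the board, 52 mm wide, 78 mm high, white lid; origin at the centre of its underside.
- grey_bottle: Bystander: grey bottle, brown-grey bottle, 68 mm wide, 163 mm high, towards the back; origin at the centre of its underside.
- slate_bottle: Bystander: slate bottle, blue-grey bottle, 68 mm wide, 163 mm high, towards the back; origin at the centre of its underside.
- red_brush: Bystander: red brush, flat red dye brush lying at the left, 150x115x17 mm; origin at the centre of its underside.
- logbook: Bystander: logbook, open red notebook lying at the left, 210x150x18 mm; origin at the centre of its underside.
- tape: Bystander: tape, roll of masking tape lying at the right, 104 mm wide, 24 mm high; origin at the centre of its underside.
- marker: Bystander: marker, felt marker with blue cap lying at the right, 147 mm long, 17 mm thick; origin at the centre of its underside.

How it is judged:
On the way, in this order (a step that is already met when the one before it is completed fails the run):
1. the stop has dropped into the slot at the blue tab, with the lock still up (y of pointer in the frame of tab_blue between -0.004 and 0.004 m and value of joint detent above 0.0015 m and value of joint lock below 0.003 m), for 0.2 s.
2. the lock button is fully down (value of joint lock above 0.0065 m), for 0.2 s.
At the end, for the whole second after the job is handed in: The stop's index line is within 4 mm of the middle of the blue tab along the rail, its ball has dropped into the slot (detent above 1.5 mm), and the lock button is down by more than 6.5 mm of its 8 mm (y of pointer in the frame of tab_blue between -0.004 and 0.004 m and value of joint detent above 0.0015 m and value of joint lock above 0.0065 m); the robot touches nothing.
It fails at once if the stop is pinched: the fingers press on both of its end pads at once (contact force between the fingers and left_pad above 0.5 N and contact force between the fingers and right_pad above 0.5 N).
It fails at once if a bystander is lifted or shifted by more than 25 mm (distance of any of blue_jar, brown_jar, grey_bottle, slate_bottle, red_brush, logbook, tape, marker from where it was at the start of the episode above 0.025 m).
It also fails if it takes over 48 s, if anything falls off the work surface, if the arm or the gripper's body presses on something with over 40 N, if the wrist force passes 120 N, or if a joint passes its speed limit or range.

## Working session

There is one attempt and no reset: what is moved stays moved. The work goes in short steps, Python scripts to look and compute and a tool call to move; the robot and the scene stay as the last step left them, time stands still between calls to the robot, and variables do not carry over. Pictures are saved under pics/ and viewed, about 8 in all and at most 12, crops included, and the job is handed in when it is done.

Besides the shell and the picture viewer there is one more tool, called after "Request:" as a command line: name --argument value ..., lists and objects as JSON in quotes. step_arm: Moves the arm, as the interface text tells. Its arguments: {"type":"object","properties":{"series":{"type":"array"},"grip_force":{"type":"number"}},"required":["series"]}

```bash
mkdir -p pics; ls
python3 - <<'E'
from bench import monitor, optics
import cv2
for n in ("scene","top"):
    im=optics.grab_frame(n); cv2.imwrite(f"pics/{n}0.png",im[:,:,::-1])
    c=optics.calibration(n); print(n,c)
o=monitor.get_obs(); print({k:o[k] for k in("time_s","tcp_pos","ee_rot","force","opening")})
E
```

```text
pics
scene {'camera_matrix': array([[476.12950656,   0.        , 311.86059049],
       [  0.        , 476.12950656, 197.0023575 ],
       [  0.        ,   0.        ,   1.        ]]), 'T': array([[ 0.88125725,  0.30698481, -0.35936888,  0.0611151 ],
       [-0.47258396,  0.56094346, -0.67971084, -0.92573113],
       [-0.00707528,  0.76883207,  0.63941159,  0.94740507],
       [ 0.        ,  0.        ,  0.        ,  1.        ]])}
top {'camera_matrix': array([[372.3234439 ,   0.        , 316.09068036],
       [  0.        , 372.3234439 , 196.40058613],
       [  0.        ,   0.        ,   1.        ]]), 'T': array([[-2.64593148e-02,  9.78974051e-01, -2.02261495e-01,
         3.26287699e-01],
       [-9.99649628e-01, -2.57653548e-02,  6.06358852e-03,
         2.38334586e-02],
       [ 7.24756629e-04,  2.02351067e-01,  9.79312780e-01,
         1.34786859e+00],
       [ 0.00000000e+00,  0.00000000e+00,  0.00000000e+00,
         1.00000000e+00]])}
{'time_s': 0.1, 'tcp_pos': array([0.1811875 , 0.49208708, 0.23054854]), 'ee_rot': array([[-9.38408787e-01,  3.45526501e-01, -6.21125984e-04],
       [ 3.45527059e-01,  9.38407305e-01, -1.66778724e-03],
       [ 6.60447231e-06, -1.77968203e-03, -9.99998416e-01]]), 'force': array([ 0.37355847, -0.0828983 ,  0.55679664]), 'opening': 1.0007327807025104}
```

View pics/top0.png

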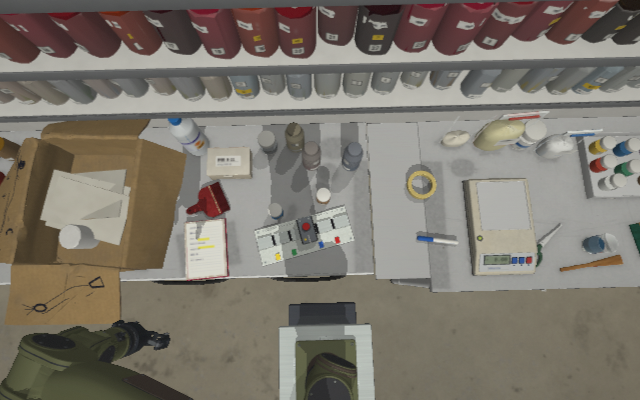

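View pics/scene0.png

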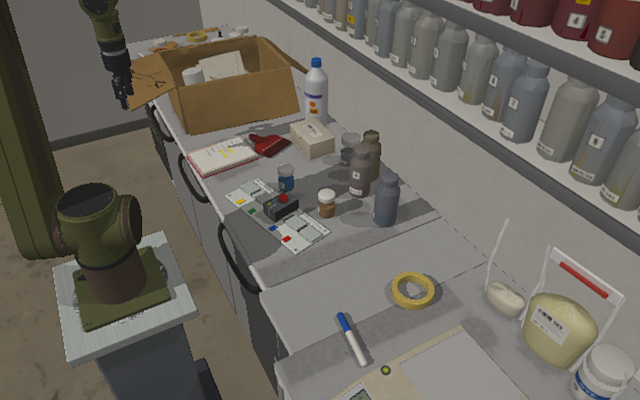

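The top view shows the board centred near (304,237), slightly rotated. The stop is near (307,231) with its red button at (306,226), and the blue tab is near (320,244). I'll zoom in and measure.

```bash
cat > h.py <<'E'
import numpy as np, cv2
from bench import optics
def ray(n,uv):
    c=optics.calibration(n);K=c["camera_matrix"];T=c["T"]
    d=np.linalg.inv(K)@[uv[0],uv[1],1]; return T[:3,3],T[:3,:3]@(d*[1,-1,-1])
def plane(n,uv,z):
    p,d=ray(n,uv); return p+d*(z-p[2])/d[2]
def blobs(im,box,lo,hi,mn=4):
    x0,y0,x1,y1=box; h=cv2.cvtColor(im[y0:y1,x0:x1],cv2.COLOR_RGB2HSV)
    m=cv2.inRange(h,np.array(lo),np.array(hi)); k,l,s,c=cv2.connectedComponentsWithStats(m)
    return [(np.round(c[i]+[x0,y0],2),int(s[i,4])) for i in range(1,k) if s[i,4]>=mn]
COL={"blue":((105,150,70),(125,255,255)),"red":((172,150,80),(180,255,255)),"red2":((0,150,80),(6,255,255)),
"yellow":((22,120,120),(34,255,255)),"green":((45,100,60),(85,255,255))}
E
python3 - <<'E'
from h import *
im=cv2.imread("pics/top0.png")[:,:,::-1]; sc=cv2.imread("pics/scene0.png")[:,:,::-1]
for n,i,b,z in(("top",im,(250,200,360,270),.01),("scene",sc,(220,170,335,255),.01)):
    for k,(lo,hi) in COL.items():
        for c,a in blobs(i,b,lo,hi): print(n,k,c,a,plane(n,c,z).round(4),plane(n,c,.064).round(4))
a=cv2.resize(im[195:275,245:365],None,fx=6,fy=6,interpolation=cv2.INTER_CUBIC)
cv2.imwrite("pics/c0.png",a[:,:,::-1])
E
```

```text
top blue [320.65 244.12] 17 [0.4281 0.0039 0.01  ] [0.4239 0.0047 0.064 ]
top red2 [305.59 226.03] 39 [0.4944 0.0563 0.01  ] [0.4876 0.055  0.064 ]
top red2 [336.9  239.48] 21 [ 0.4431 -0.0548  0.01  ] [ 0.4383 -0.0517  0.064 ]
top yellow [305.   239.25] 4 [0.4469 0.0594 0.01  ] [0.442 0.058 0.064]
top yellow [277.43 256.61] 23 [0.388  0.1585 0.01  ] [0.3855 0.1531 0.064 ]
top green [293.78 251.67] 18 [0.4039 0.1003 0.01  ] [0.4007 0.0972 0.064 ]
scene blue [272.54 227.65] 26 [0.4245 0.0039 0.01  ] [ 0.4036 -0.0496  0.064 ]
scene red2 [282.93 197.45] 56 [0.5088 0.1116 0.01  ] [0.483  0.0518 0.064 ]
scene red2 [286.07 238.5 ] 30 [ 0.4393 -0.0542  0.01  ] [ 0.4176 -0.1044  0.064 ]
scene yellow [239.62 201.  ] 26 [0.3854 0.1598 0.01  ] [0.3668 0.0973 0.064 ]
scene green [251.52 210.74] 23 [0.4    0.1007 0.01  ] [0.3804 0.0415 0.064 ]
```

View pics/c0.png

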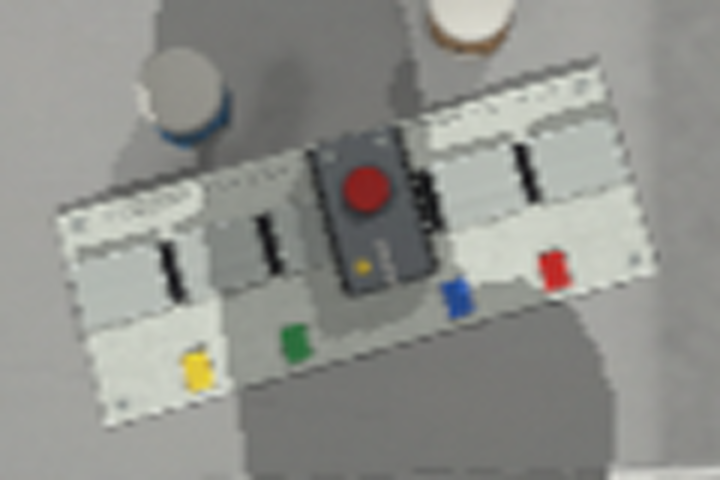

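Tab spacing checks out (220 mm between yellow and red). With yaw ≈ 0.25 rad, the board origin is ≈ (0.473, 0.067). The stop is at about -17 mm and blue is the -50 slot, so it needs a ~33 mm push towards board -y on the left face. I'll close the jaws and travel above the board.

Request:
step_arm --series '[{"tx": -20,"ty": -13,"jaw": 1},{"tx": -32,"ty": -20,"jaw": 1},{"tx": -32,"ty": -20,"jaw": 1},{"tx": -32,"ty": -20,"jaw": 1},{"tx": -34,"ty": -22,"jaw": 1},{"tx": -34,"ty": -22,"jaw": 1},{"tx": -34,"ty": -22,"jaw": 1},{"tx": -34,"ty": -22,"jaw": 1},{"tx": -34,"ty": -22,"jaw": 1},{"tx": -34,"ty": -22,"jaw": 1},{"tx": -34,"ty": -22,"jaw": 1},{"tx": -30,"ty": -17,"jaw": 1}]' --grip_force 20

```text
schema error: expected keys tx, ty, tz, ax, ay, az, jaw
```

Request:
step_arm --series '[{"az": 0.081,"jaw": 1},{"az": 0.081,"jaw": 1},{"az": 0.081,"jaw": 1},{"az": 0.081,"jaw": 1},{"az": 0.081,"jaw": 1},{"az": 0.081,"jaw": 1},{"az": 0.081,"jaw": 1},{"az": 0.081,"jaw": 1},{"az": 0.081,"jaw": 1},{"az": 0.081,"jaw": 1},{"az": 0.081,"jaw": 1},{"az": 0.078,"jaw": 1}]'

```text
schema error: expected keys tx, ty, tz, ax, ay, az, jaw
```

All keys are required.

Request:
step_arm --series '[{"tx": -20,"ty": -13,"tz": 0,"ax": 0,"ay": 0,"az": 0,"jaw": 1},{"tx": -32,"ty": -20,"tz": 0,"ax": 0,"ay": 0,"az": 0,"jaw": 1},{"tx": -32,"ty": -20,"tz": 0,"ax": 0,"ay": 0,"az": 0,"jaw": 1},{"tx": -32,"ty": -20,"tz": 0,"ax": 0,"ay": 0,"az": 0,"jaw": 1},{"tx": -34,"ty": -22,"tz": 0,"ax": 0,"ay": 0,"az": 0,"jaw": 1},{"tx": -34,"ty": -22,"tz": 0,"ax": 0,"ay": 0,"az": 0,"jaw": 1},{"tx": -34,"ty": -22,"tz": 0,"ax": 0,"ay": 0,"az": 0,"jaw": 1},{"tx": -34,"ty": -22,"tz": 0,"ax": 0,"ay": 0,"az": 0,"jaw": 1},{"tx": -34,"ty": -22,"tz": 0,"ax": 0,"ay": 0,"az": 0,"jaw": 1},{"tx": -34,"ty": -22,"tz": 0,"ax": 0,"ay": 0,"az": 0,"jaw": 1},{"tx": -34,"ty": -22,"tz": 0,"ax": 0,"ay": 0,"az": 0,"jaw": 1},{"tx": -30,"ty": -17,"tz": 0,"ax": 0,"ay": 0,"az": 0,"jaw": 1}]' --grip_force 20

```text
time_s: 1.1
tcp_pos: [0.4581, 0.1284, 0.2311]
ee_rot: [[-0.938, 0.347, -0.0], [0.347, 0.938, -0.001], [0.0, -0.001, -1.0]]
force: [-0.1, 0.9, -0.5]
opening: -0.004
```

Request:
step_arm --series '[{"tx": 0,"ty": 0,"tz": 0,"ax": 0,"ay": 0,"az": 0.081,"jaw": 1},{"tx": 0,"ty": 0,"tz": 0,"ax": 0,"ay": 0,"az": 0.081,"jaw": 1},{"tx": 0,"ty": 0,"tz": 0,"ax": 0,"ay": 0,"az": 0.081,"jaw": 1},{"tx": 0,"ty": 0,"tz": 0,"ax": 0,"ay": 0,"az": 0.081,"jaw": 1},{"tx": 0,"ty": 0,"tz": 0,"ax": 0,"ay": 0,"az": 0.081,"jaw": 1},{"tx": 0,"ty": 0,"tz": 0,"ax": 0,"ay": 0,"az": 0.081,"jaw": 1},{"tx": 0,"ty": 0,"tz": 0,"ax": 0,"ay": 0,"az": 0.081,"jaw": 1},{"tx": 0,"ty": 0,"tz": 0,"ax": 0,"ay": 0,"az": 0.081,"jaw": 1},{"tx": 0,"ty": 0,"tz": 0,"ax": 0,"ay": 0,"az": 0.081,"jaw": 1},{"tx": 0,"ty": 0,"tz": 0,"ax": 0,"ay": 0,"az": 0.081,"jaw": 1},{"tx": 0,"ty": 0,"tz": 0,"ax": 0,"ay": 0,"az": 0.081,"jaw": 1},{"tx": 0,"ty": 0,"tz": 0,"ax": 0,"ay": 0,"az": 0.078,"jaw": 1}]'

```text
time_s: 2.1
tcp_pos: [0.457, 0.1309, 0.2308]
ee_rot: [[-0.243, 0.97, -0.001], [0.97, 0.243, -0.0], [-0.0, -0.001, -1.0]]
force: [-0.1, 0.2, -1.2]
opening: 0.002
```

Request:
step_arm --series '[{"tx": 0,"ty": 0,"tz": 20,"ax": 0,"ay": 0,"az": 0,"jaw": 1},{"tx": 0,"ty": 0,"tz": 30,"ax": 0,"ay": 0,"az": 0,"jaw": 1},{"tx": 0,"ty": 0,"tz": 30,"ax": 0,"ay": 0,"az": 0,"jaw": 1},{"tx": 0,"ty": 0,"tz": 30,"ax": 0,"ay": 0,"az": 0,"jaw": 1},{"tx": 0,"ty": 0,"tz": 30,"ax": 0,"ay": 0,"az": 0,"jaw": 1},{"tx": 0,"ty": 0,"tz": 20,"ax": 0,"ay": 0,"az": 0,"jaw": 1},{"tx": 0,"ty": 0,"tz": 15,"ax": 0,"ay": 0,"az": 0,"jaw": 1},{"tx": 0,"ty": 0,"tz": 15,"ax": 0,"ay": 0,"az": 0,"jaw": 1},{"tx": 0,"ty": 0,"tz": 10,"ax": 0,"ay": 0,"az": 0,"jaw": 1},{"tx": 0,"ty": 0,"tz": 0,"ax": 0,"ay": 0,"az": 0,"jaw": 1}]'

```text
time_s: 2.93
tcp_pos: [0.4551, 0.1304, 0.029]
ee_rot: [[-0.246, 0.969, -0.005], [0.969, 0.246, -0.001], [-0.0, -0.005, -1.0]]
force: [-1.2, -0.8, -0.4]
opening: 0.002
```

Run:
```python
from h import *
im=optics.grab_frame("scene")
cv2.imwrite("pics/s1.png",cv2.resize(im[150:270,200:360],None,fx=5,fy=5,interpolation=cv2.INTER_CUBIC)[:,:,::-1])
```

```text
(no output)
```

View pics/s1.png

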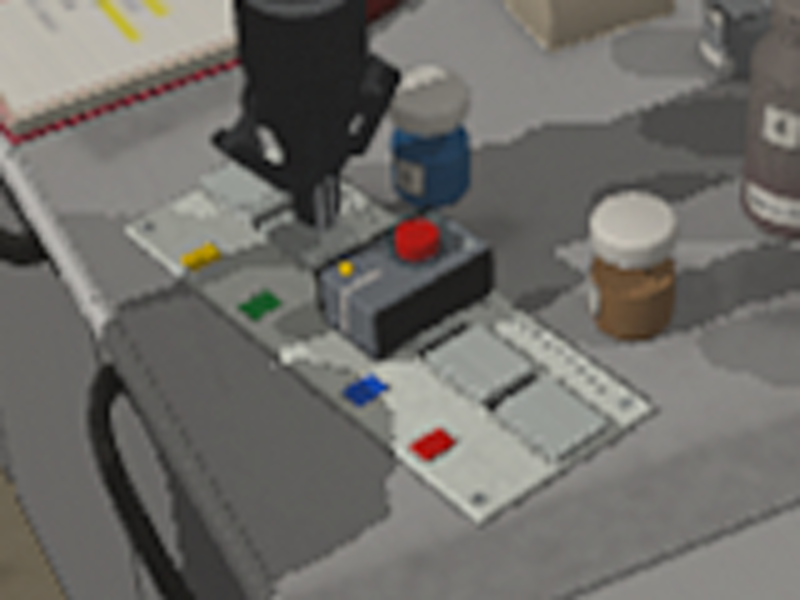

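The shut fingers are on the rail left of the stop, about crop (318,215), clear of the blue jar. The blue tab is at (367,390) and the stop's index line at (358,290). Next I'll approach until contact.

Request:
step_arm --series '[{"tx": -6,"ty": 0,"tz": 0,"ax": 0,"ay": 0,"az": 0,"jaw": 1},{"tx": -6,"ty": 0,"tz": 0,"ax": 0,"ay": 0,"az": 0,"jaw": 1},{"tx": -6,"ty": 0,"tz": 0,"ax": 0,"ay": 0,"az": 0,"jaw": 1},{"tx": -6,"ty": 0,"tz": 0,"ax": 0,"ay": 0,"az": 0,"jaw": 1},{"tx": -6,"ty": 0,"tz": 0,"ax": 0,"ay": 0,"az": 0,"jaw": 1},{"tx": -4,"ty": 0,"tz": 0,"ax": 0,"ay": 0,"az": 0,"jaw": 1},{"tx": -2,"ty": 0,"tz": 0,"ax": 0,"ay": 0,"az": 0,"jaw": 1},{"tx": 0,"ty": 0,"tz": 0,"ax": 0,"ay": 0,"az": 0,"jaw": 1}]'

```text
time_s: 3.65
tcp_pos: [0.4665, 0.0956, 0.0314]
ee_rot: [[-0.246, 0.969, 0.0], [0.969, 0.246, 0.0], [-0.0, 0.0, -1.0]]
force: [0.2, -0.8, -0.6]
opening: 0.001
```

Request:
step_arm --series '[{"tx": -2,"ty": 0,"tz": 0,"ax": 0,"ay": 0,"az": 0,"jaw": 1},{"tx": -2,"ty": 0,"tz": 0,"ax": 0,"ay": 0,"az": 0,"jaw": 1},{"tx": 0,"ty": 0,"tz": 0,"ax": 0,"ay": 0,"az": 0,"jaw": 1}]'

```text
time_s: 3.9
tcp_pos: [0.4673, 0.0922, 0.0313]
ee_rot: [[-0.246, 0.969, -0.0], [0.969, 0.246, 0.0], [0.0, -0.0, -1.0]]
force: [0.1, 0.1, -0.5]
opening: 0.003
```

Request:
step_arm --series '[{"tx": -2,"ty": 0,"tz": 0,"ax": 0,"ay": 0,"az": 0,"jaw": 1},{"tx": -2,"ty": 0,"tz": 0,"ax": 0,"ay": 0,"az": 0,"jaw": 1},{"tx": 0,"ty": 0,"tz": 0,"ax": 0,"ay": 0,"az": 0,"jaw": 1}]'

```text
time_s: 4.15
tcp_pos: [0.4683, 0.0882, 0.0313]
ee_rot: [[-0.246, 0.969, -0.0], [0.969, 0.246, -0.0], [-0.0, -0.0, -1.0]]
force: [0.3, -0.3, -0.6]
opening: -0.003
```

Request:
step_arm --series '[{"tx": -2,"ty": 0,"tz": 0,"ax": 0,"ay": 0,"az": 0,"jaw": 1},{"tx": -2,"ty": 0,"tz": 0,"ax": 0,"ay": 0,"az": 0,"jaw": 1},{"tx": 0,"ty": 0,"tz": 0,"ax": 0,"ay": 0,"az": 0,"jaw": 1}]'

```text
time_s: 4.4
tcp_pos: [0.4694, 0.0841, 0.0313]
ee_rot: [[-0.246, 0.969, 0.0], [0.969, 0.246, -0.0], [-0.0, 0.0, -1.0]]
force: [0.8, 0.8, -0.8]
opening: 0.0
```

Request:
step_arm --series '[{"tx": -2,"ty": 0,"tz": 0,"ax": 0,"ay": 0,"az": 0,"jaw": 1},{"tx": -2,"ty": 0,"tz": 0,"ax": 0,"ay": 0,"az": 0,"jaw": 1}]'

```text
time_s: 4.57
tcp_pos: [0.4703, 0.0804, 0.0313]
ee_rot: [[-0.247, 0.969, -0.0], [0.969, 0.247, -0.0], [-0.0, -0.0, -1.0]]
force: [-0.4, 0.1, -0.1]
opening: -0.0
```

Request:
step_arm --series '[{"tx": -2,"ty": 0,"tz": 0,"ax": 0,"ay": 0,"az": 0,"jaw": 1},{"tx": -2,"ty": 0,"tz": 0,"ax": 0,"ay": 0,"az": 0,"jaw": 1}]'

```text
time_s: 4.73
tcp_pos: [0.4713, 0.0765, 0.0313]
ee_rot: [[-0.246, 0.969, 0.0], [0.969, 0.246, -0.0], [-0.0, -0.0, -1.0]]
force: [-1.9, 1.6, 0.2]
opening: 0.002
```

Request:
step_arm --series '[{"tx": -2,"ty": 0,"tz": 0,"ax": 0,"ay": 0,"az": 0,"jaw": 1},{"tx": -2,"ty": 0,"tz": 0,"ax": 0,"ay": 0,"az": 0,"jaw": 1}]'

```text
time_s: 4.9
tcp_pos: [0.4723, 0.0725, 0.0313]
ee_rot: [[-0.246, 0.969, 0.0], [0.969, 0.246, -0.0], [-0.0, -0.0, -1.0]]
force: [-0.9, 2.0, 0.5]
opening: 0.001
```

Run:
```python
from h import *
im=optics.grab_frame("scene")
for k in("red2","yellow","blue"):print(k,blobs(im,(220,170,335,255),*COL[k]))
cv2.imwrite("pics/s2.png",cv2.resize(im[150:270,200:360],None,fx=5,fy=5,interpolation=cv2.INTER_CUBIC)[:,:,::-1])
```

```text
red2 [(array([287.25, 200.75]), 59), (array([286.07, 238.5 ]), 30)]
yellow [(array([239.5, 201. ]), 26), (array([273.  , 206.71]), 7)]
blue [(array([272.54, 227.65]), 26)]
```

View pics/s2.png

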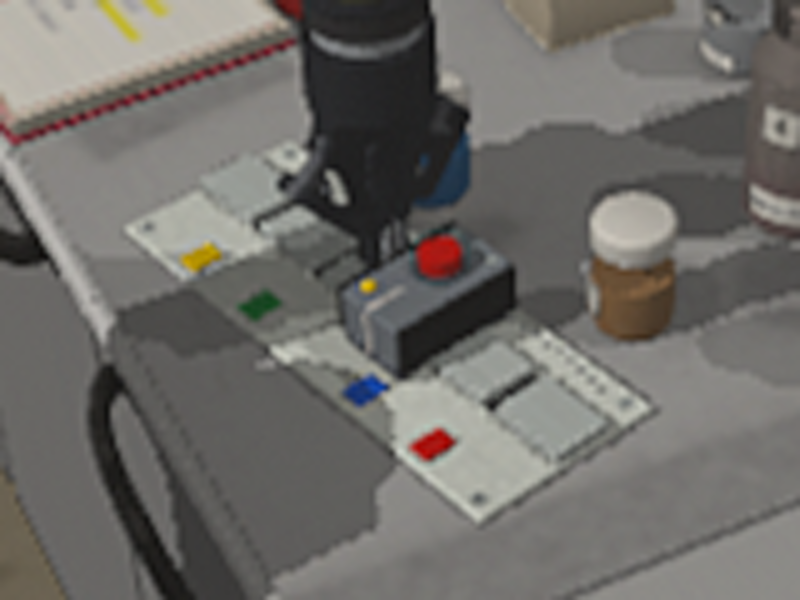

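Red blob moved about 18 mm, so the stop is at ≈ -35 mm with TCP at board y ≈ +5. That matches a 40 mm offset, and about 15 mm remains. I'll go 10 mm, then 1 mm steps while watching the force.

Request:
step_arm --series '[{"tx": -2,"ty": 0,"tz": 0,"ax": 0,"ay": 0,"az": 0,"jaw": 1},{"tx": -2,"ty": 0,"tz": 0,"ax": 0,"ay": 0,"az": 0,"jaw": 1},{"tx": -2,"ty": 0,"tz": 0,"ax": 0,"ay": 0,"az": 0,"jaw": 1},{"tx": -2,"ty": 0,"tz": 0,"ax": 0,"ay": 0,"az": 0,"jaw": 1},{"tx": -1,"ty": 0,"tz": 0,"ax": 0,"ay": 0,"az": 0,"jaw": 1},{"tx": 0,"ty": 0,"tz": 0,"ax": 0,"ay": 0,"az": 0,"jaw": 1}]'

```text
time_s: 5.45
tcp_pos: [0.4746, 0.0635, 0.0313]
ee_rot: [[-0.246, 0.969, 0.0], [0.969, 0.246, -0.001], [-0.001, 0.0, -1.0]]
force: [0.2, -0.4, 1.3]
opening: 0.001
```

Request:
step_arm --series '[{"tx": -1,"ty": 0,"tz": 0,"ax": 0,"ay": 0,"az": 0,"jaw": 1},{"tx": 0,"ty": 0,"tz": 0,"ax": 0,"ay": 0,"az": 0,"jaw": 1}]'

```text
time_s: 5.62
tcp_pos: [0.4748, 0.0627, 0.0313]
ee_rot: [[-0.246, 0.969, 0.0], [0.969, 0.246, -0.001], [-0.001, 0.0, -1.0]]
force: [0.4, -0.4, -0.4]
opening: -0.001
```

Request:
step_arm --series '[{"tx": -1,"ty": 0,"tz": 0,"ax": 0,"ay": 0,"az": 0,"jaw": 1},{"tx": 0,"ty": 0,"tz": 0,"ax": 0,"ay": 0,"az": 0,"jaw": 1}]'

```text
time_s: 5.78
tcp_pos: [0.4749, 0.0623, 0.0313]
ee_rot: [[-0.246, 0.969, -0.0], [0.969, 0.246, 0.0], [0.0, 0.0, -1.0]]
force: [-0.5, 1.5, 0.3]
opening: -0.005
```

```bash
cat > m.py <<'E'
from h import *
from bench import monitor
o=monitor.get_obs(); im=optics.grab_frame("scene")
B=np.array([.4731,.0674]);ex=np.array([.969,.247]);ey=np.array([-.247,.969])
f=lambda p:(np.array([(p[:2]-B)@ex,(p[:2]-B)@ey])*1e3).round(1)
print("tcp",f(o["tcp_pos"]),"F",o["force"].round(1),"fy",round(float(o["force"][:2]@ey),1))
for c,a in blobs(im,(220,170,335,225),*COL["red2"]):print("red",c,a,f(plane("scene",c,.062)))
for c,a in blobs(im,(250,190,300,223),*COL["yellow"],mn=2):print("pin",c,a,f(plane("scene",c,.053)))
E
python3 m.py
python3 - <<'E'
from h import *
print(plane("scene",[282.93,197.45],.062))
E
```

```text
tcp [ 0.5 -5.4] F [-0.5  1.5  0.3] fy 1.6
red [289.76 202.53] 62 [  7.  -46.5]
pin [275.5 208.5] 4 [-33.3 -30.5]
[0.48399897 0.05406033 0.062     ]
```

Request:
step_arm --series '[{"tx": -1,"ty": 0,"tz": 0,"ax": 0,"ay": 0,"az": 0,"jaw": 1},{"tx": 0,"ty": 0,"tz": 0,"ax": 0,"ay": 0,"az": 0,"jaw": 1}]'

```text
time_s: 6.0
tcp_pos: [0.4753, 0.0609, 0.0313]
ee_rot: [[-0.246, 0.969, 0.0], [0.969, 0.246, -0.001], [-0.001, 0.0, -1.0]]
force: [0.3, 0.2, 0.1]
opening: 0.001
```

Request:
step_arm --series '[{"tx": -1,"ty": 0,"tz": 0,"ax": 0,"ay": 0,"az": 0,"jaw": 1},{"tx": 0,"ty": 0,"tz": 0,"ax": 0,"ay": 0,"az": 0,"jaw": 1}]'

```text
time_s: 6.17
tcp_pos: [0.4755, 0.06, 0.0313]
ee_rot: [[-0.246, 0.969, 0.0], [0.969, 0.246, -0.0], [-0.0, 0.0, -1.0]]
force: [-0.0, -0.8, 0.1]
opening: 0.001
```

```bash
python3 m.py
```

```text
tcp [ 0.5 -7.8] F [-0.  -0.8  0.1] fy -0.8
red [290.2  202.95] 60 [  6.7 -48.8]
pin [276.5 209.5] 4 [-33.9 -35.8]
```

Request:
step_arm --series '[{"tx": -1,"ty": 0,"tz": 0,"ax": 0,"ay": 0,"az": 0,"jaw": 1},{"tx": 0,"ty": 0,"tz": 0,"ax": 0,"ay": 0,"az": 0,"jaw": 1}]'

```text
time_s: 6.38
tcp_pos: [0.4757, 0.0591, 0.0313]
ee_rot: [[-0.246, 0.969, 0.0], [0.969, 0.246, -0.0], [-0.0, -0.0, -1.0]]
force: [1.0, 1.3, -0.9]
opening: -0.001
```

```bash
python3 m.py
python3 - <<'E'
from h import *
im=optics.grab_frame("top"); cv2.imwrite("pics/t3.png",cv2.resize(im[195:275,245:365],None,fx=6,fy=6,interpolation=cv2.INTER_CUBIC)[:,:,::-1])
im=optics.grab_frame("scene"); cv2.imwrite("pics/s3.png",cv2.resize(im[180:250,230:320],None,fx=8,fy=8,interpolation=cv2.INTER_CUBIC)[:,:,::-1])
E
```

```text
tcp [ 0.5 -8.7] F [ 1.   1.3 -0.9] fy 1.0
red [290.67 203.28] 64 [  6.8 -50.8]
```

View pics/s3.png

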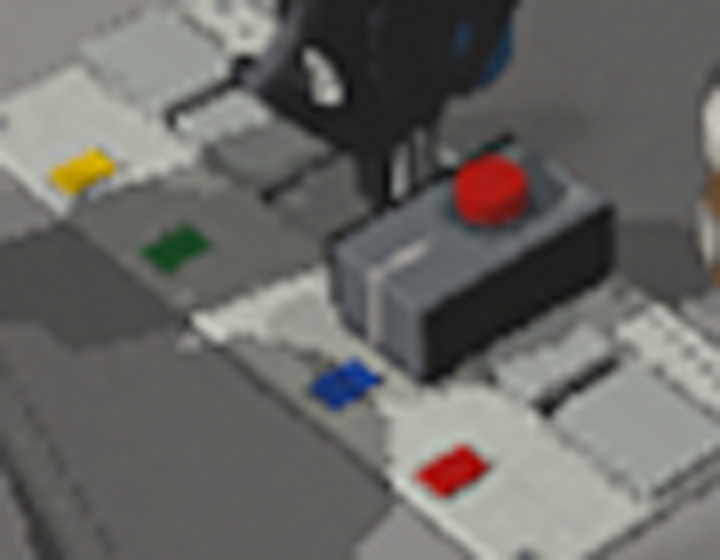

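The yellow pin has vanished (ball dropped) and the index line (375,340) lines up with the blue tab (345,383), measured -50.8 mm. Next I'll back off, raise, move over the button and check.

Request:
step_arm --series '[{"tx": 3,"ty": 0,"tz": 0,"ax": 0,"ay": 0,"az": 0,"jaw": 1},{"tx": 7,"ty": 0,"tz": 0,"ax": 0,"ay": 0,"az": 0,"jaw": 1},{"tx": 0,"ty": 0,"tz": -15,"ax": 0,"ay": 0,"az": 0,"jaw": 1},{"tx": 0,"ty": 0,"tz": -25,"ax": 0,"ay": 0,"az": 0,"jaw": 1},{"tx": 0,"ty": 0,"tz": -25,"ax": 0,"ay": 0,"az": 0,"jaw": 1},{"tx": 0,"ty": 0,"tz": 0,"ax": 0,"ay": 0,"az": 0,"jaw": 1},{"tx": -15,"ty": 3,"tz": 0,"ax": 0,"ay": 0,"az": 0,"jaw": 1},{"tx": -20,"ty": 3,"tz": 0,"ax": 0,"ay": 0,"az": 0,"jaw": 1},{"tx": -16,"ty": 3,"tz": 0,"ax": 0,"ay": 0,"az": 0,"jaw": 1},{"tx": 0,"ty": 0,"tz": 0,"ax": 0,"ay": 0,"az": 0,"jaw": 1},{"tx": 0,"ty": 0,"tz": 0,"ax": 0,"ay": 0,"az": 0,"jaw": 1}]'

```text
time_s: 7.45
tcp_pos: [0.4943, 0.0219, 0.096]
ee_rot: [[-0.245, 0.969, -0.001], [0.969, 0.245, 0.001], [0.001, -0.0, -1.0]]
force: [0.6, 1.2, -0.1]
opening: -0.0
```

```bash
python3 m.py
python3 - <<'E'
from h import *
im=optics.grab_frame("scene"); cv2.imwrite("pics/s4.png",cv2.resize(im[160:250,220:330],None,fx=7,fy=7,interpolation=cv2.INTER_CUBIC)[:600,:,::-1])
E
```

```text
tcp [  9.3 -49.4] F [ 0.6  1.2 -0.1] fy 1.0
red [290.67 203.28] 64 [  6.8 -50.8]
```

View pics/s4.png

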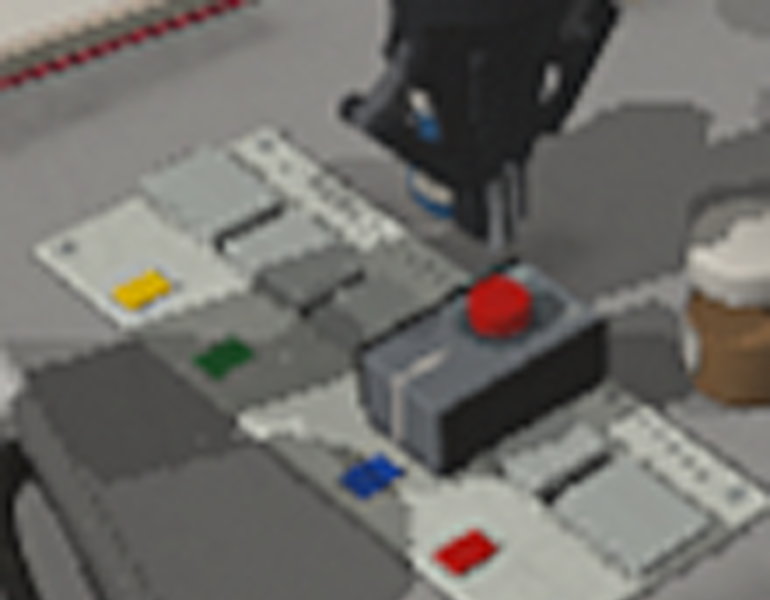

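The stop stayed in place (red blob unchanged) and the fingers hang directly above the button. Pressing now.

Request:
step_arm --series '[{"tx": 0,"ty": 0,"tz": 12,"ax": 0,"ay": 0,"az": 0,"jaw": 1},{"tx": 0,"ty": 0,"tz": 12,"ax": 0,"ay": 0,"az": 0,"jaw": 1},{"tx": 0,"ty": 0,"tz": 4,"ax": 0,"ay": 0,"az": 0,"jaw": 1},{"tx": 0,"ty": 0,"tz": 2,"ax": 0,"ay": 0,"az": 0,"jaw": 1},{"tx": 0,"ty": 0,"tz": 2,"ax": 0,"ay": 0,"az": 0,"jaw": 1},{"tx": 0,"ty": 0,"tz": 2,"ax": 0,"ay": 0,"az": 0,"jaw": 1},{"tx": 0,"ty": 0,"tz": 0,"ax": 0,"ay": 0,"az": 0,"jaw": 1}]'

```text
time_s: 8.13
tcp_pos: [0.4945, 0.0221, 0.0625]
ee_rot: [[-0.247, 0.969, 0.0], [0.969, 0.247, 0.0], [0.0, 0.0, -1.0]]
force: [0.5, 0.5, -0.7]
opening: -0.001
```

Request:
step_arm --series '[{"tx": 0,"ty": 0,"tz": 1.5,"ax": 0,"ay": 0,"az": 0,"jaw": 1},{"tx": 0,"ty": 0,"tz": 1.5,"ax": 0,"ay": 0,"az": 0,"jaw": 1},{"tx": 0,"ty": 0,"tz": 0,"ax": 0,"ay": 0,"az": 0,"jaw": 1}]'

```text
time_s: 8.38
tcp_pos: [0.4948, 0.0219, 0.0595]
ee_rot: [[-0.246, 0.969, 0.001], [0.969, 0.246, 0.0], [0.0, 0.001, -1.0]]
force: [0.2, -0.6, 3.1]
opening: -0.002
```

Request:
step_arm --series '[{"tx": 0,"ty": 0,"tz": 1.5,"ax": 0,"ay": 0,"az": 0,"jaw": 1},{"tx": 0,"ty": 0,"tz": 1.5,"ax": 0,"ay": 0,"az": 0,"jaw": 1},{"tx": 0,"ty": 0,"tz": 0,"ax": 0,"ay": 0,"az": 0,"jaw": 1}]'

```text
time_s: 8.63
tcp_pos: [0.4947, 0.0219, 0.0562]
ee_rot: [[-0.246, 0.969, 0.0], [0.969, 0.246, 0.0], [0.0, 0.0, -1.0]]
force: [0.3, 1.1, 2.0]
opening: 0.001
```

Request:
step_arm --series '[{"tx": 0,"ty": 0,"tz": 1,"ax": 0,"ay": 0,"az": 0,"jaw": 1},{"tx": 0,"ty": 0,"tz": 0,"ax": 0,"ay": 0,"az": 0,"jaw": 1}]'

```text
time_s: 8.8
tcp_pos: [0.4949, 0.0218, 0.0559]
ee_rot: [[-0.246, 0.969, 0.001], [0.969, 0.246, 0.0], [0.0, 0.001, -1.0]]
force: [-0.7, 0.5, 7.6]
opening: 0.003
```

Request:
step_arm --series '[{"tx": 0,"ty": 0,"tz": 1,"ax": 0,"ay": 0,"az": 0,"jaw": 1},{"tx": 0,"ty": 0,"tz": 0,"ax": 0,"ay": 0,"az": 0,"jaw": 1}]'

```text
time_s: 8.97
tcp_pos: [0.4951, 0.0219, 0.0558]
ee_rot: [[-0.246, 0.969, 0.002], [0.969, 0.246, 0.0], [-0.0, 0.002, -1.0]]
force: [-4.4, 1.2, 14.0]
opening: 0.001
```

The TCP has stalled at z = 55.8 mm with the force rising to 14 N, so the button is bottomed (expected 56 mm). I'll retract straight up and verify.

Request:
step_arm --series '[{"tx": 0,"ty": 0,"tz": 0,"ax": 0,"ay": 0,"az": 0,"jaw": 1},{"tx": 0,"ty": 0,"tz": 0,"ax": 0,"ay": 0,"az": 0,"jaw": 1},{"tx": 0,"ty": 0,"tz": -3,"ax": 0,"ay": 0,"az": 0,"jaw": 1},{"tx": 0,"ty": 0,"tz": -15,"ax": 0,"ay": 0,"az": 0,"jaw": 1},{"tx": 0,"ty": 0,"tz": -30,"ax": 0,"ay": 0,"az": 0,"jaw": 1},{"tx": 0,"ty": 0,"tz": -30,"ax": 0,"ay": 0,"az": 0,"jaw": 1},{"tx": 0,"ty": 0,"tz": -30,"ax": 0,"ay": 0,"az": 0,"jaw": 1},{"tx": 0,"ty": 0,"tz": -10,"ax": 0,"ay": 0,"az": 0,"jaw": 1},{"tx": 0,"ty": 0,"tz": 0,"ax": 0,"ay": 0,"az": 0,"jaw": 1},{"tx": 0,"ty": 0,"tz": 0,"ax": 0,"ay": 0,"az": 0,"jaw": 1}]'

```text
time_s: 9.8
tcp_pos: [0.4948, 0.0216, 0.1722]
ee_rot: [[-0.246, 0.969, 0.001], [0.969, 0.246, -0.0], [-0.001, 0.001, -1.0]]
force: [-0.0, 0.2, -0.2]
opening: -0.001
```

```bash
python3 m.py
python3 - <<'E'
from h import *
im=optics.grab_frame("scene"); cv2.imwrite("pics/s5.png",cv2.resize(im[160:250,220:330],None,fx=7,fy=7,interpolation=cv2.INTER_CUBIC)[:600,:,::-1])
E
```

```text
tcp [  9.7 -49.8] F [-0.   0.2 -0.2] fy 0.2
red [291.05 204.56] 43 [  3.9 -55.8]
```

View pics/s5.png

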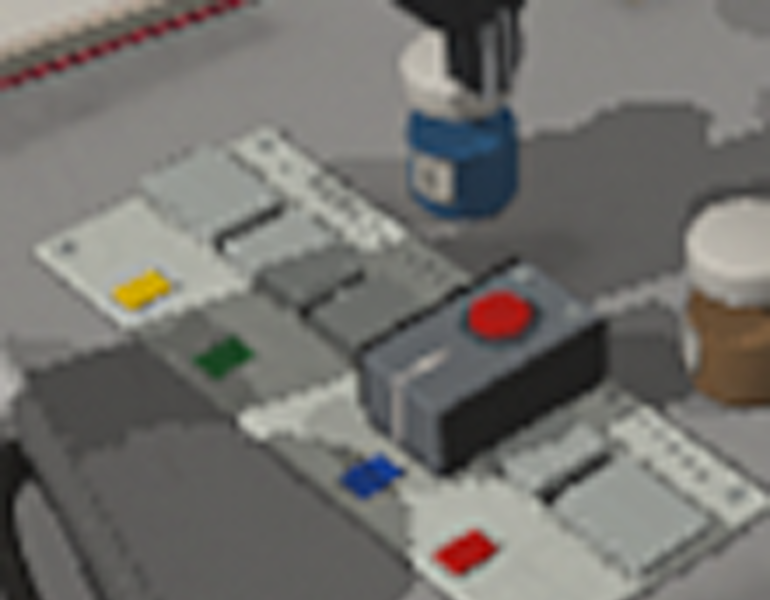

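The button (500,316) now sits nearly flush. The stop's edges and index line haven't moved, the pin is still down, and the jars are where they were. I'll hand the job in.

```bash
python3 -c "
from bench import ctrl
print(ctrl.close_job())"
```

```text
the job is handed in; nothing more can be done
None
```

I pushed the stop with shut fingertips on its left face, about 33 mm along the rail, into the slot at the blue tab. I then backed off and pressed the red lock button to its end. I handed the job in at about 10 s of robot time; no verdict is reported.

**Slot:** the yellow pin dropped out of sight and the stop measured -50.8 mm against a slot at -50 mm. It stayed there when the fingers backed off. The force readings were too noisy (about 1 N) to show the drop clearly on their own.

**Lock:** the fingers stalled at 55.8 mm, where a fully pressed button should be at 56 mm, with the force rising to 14 N. The last picture shows the button nearly flush and the stop unmoved.

**End state:** the arm is clear, with the fingertips 172 mm above the worktop and force about 0. In the last picture the two jars stand where they were. I didn't measure the other bystanders; the arm never went near them.

**Disagreement:** after pressing, my red-blob reading gave -55.8 mm. It still assumed the button was at its raised height, so the shift is consistent with the button going down rather than the stop moving.

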